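# Index the casting turntable and lock it with its pin

## Task

Turn the casting turntable by its black upright crank until the hole in the metal lug on its rim lines up with the hole in the fixed pin guide. Then push the lock pin, which waits in the guide, through the lug until its head rests against the guide. Do not knock over the small dropper bottles standing beside the guide.

Things in the scene. Friction and masses are not known exactly. Their poses are not given: they have to be found in the camera images.
- turntable (a joint): angle of the round plywood turntable (216 mm across, top 38 mm above the table, carrying a white figure-eight mould 20 mm high) on its fixed base, rad; 0 = lug hole exactly in line with the pin guide, positive = counter-clockwise from above. It starts between 0.6 and 2.4, turns freely from -3.1 to 3.1 and stays where it is left (about 2 N at the crank turns it)
- axis (a point): point on the turntable's vertical turning axis, at the height of the pin's axis (58 mm above the table). The base stands fixed; its place and yaw vary. The direction from here to guide_end is the pin guide's direction
- crank_top (a point): top centre of the upright black round crank handle on the turntable, which spins freely on its post: 24 mm in diameter, graspable over its upper 50 mm, top 108 mm above the table, 80 mm from the turning axis, on the opposite side of the axis from the lug
- lug_hole (a point): centre of the hole (18 mm diameter, horizontal, pointing at the turning axis) in the aluminium lug on the turntable's rim; lug 44 mm wide, 18 mm thick, standing 40 mm above the disc (top 78 mm above the table), hole centre 94 mm from the turning axis and 58 mm above the table
- guide_end (a point): centre of the hole (14.5 mm diameter) in the outer end face of the fixed aluminium pin guide, 177 mm from the turning axis, 58 mm above the table. The guide is a block 44 mm wide, 78 mm tall, 65 mm long (from 112 to 177 mm from the turning axis); its hole points at the axis
- pin: loose steel lock pin lying level in the guide: round-nosed shank 12 mm in diameter, 105 mm long, and a black round head 28 mm in diameter, 12 mm thick, at the outer end. Origin on the pin axis at the inner face of the head, y towards the nose. At the start that face is 35 to 43 mm outside guide_end, the nose just short of the lug; it slides with about 1 N. Home: this face touches the guide
- pin_head (a point): centre of the outer flat face of the pin's head, where to push
- pin_tip (a point): the end of the pin's rounded nose; with the pin home it is 13 mm beyond the lug's inner face. The nose pulls the turntable the last 3 mm into line
- dropper_a: small dropper bottle, 32 mm across, 70 mm tall, standing loose beside the pin guide; origin at the centre of its underside, z up
- dropper_b: small dropper bottle, 32 mm across, 70 mm tall, standing loose beside the pin guide; origin at the centre of its underside, z up
- dropper_c: small dropper bottle, 32 mm across, 70 mm tall, standing loose beside the pin guide; origin at the centre of its underside, z up
Things that resemble listed ones, but are neither listed nor needed, are in the scene too. Several things have the shape of the pin; the one meant has the colours described above.

How it is judged:
On the way, in this order (a step that is already met when the one before it is completed fails the run):
1. the turntable is turned until its lug hole is in line with the guide (within 0.12 rad) (value of joint turntable between -0.12 and 0.12 rad), for 0.2 s.
2. the pin is through the lug with its head against the guide (within 6 mm) (distance between pin and guide_end below 0.006 m and y of pin_tip in the frame of lug_hole above 0.013 m and angle between the y axis of pin and the y axis of lug_hole, either way round below 0.15 rad), for 0.2 s.
At the end, for the whole second after the job is handed in: The lug hole is in line with the guide (turntable within 0.12 rad of 0), the pin lies through guide and lug (within 0.15 rad of the hole's direction) with its nose beyond the lug's inner face and its head within 6 mm of the guide's end face, everything at rest (all of step 1 and all of step 2 and horizontal distance between pin_tip and lug_hole below 0.035 m and linear speed of pin below 0.02 m/s and velocity of joint turntable between -0.05 and 0.05 rad/s); the robot touches nothing.
It fails at once if a dropper bottle is knocked over (tilted more than 0.6 rad) (angle between any of dropper_a, dropper_b, dropper_c's own z axis and vertical above 0.6 rad).
It also fails if it takes over 51 s, if anything falls off the work surface, if the arm or the gripper's body presses on something with over 40 N, if the wrist force passes 120 N, or if a joint passes its speed limit or range.

## Robot

A 7-joint arm with a two-finger parallel gripper is mounted at the origin on the work surface. World frame = base frame: x ahead of the robot, y to its left, z up, the work surface at z = 0. Lengths are in m, angles in rad, forces in N, time in s.
With the tool pointing down it reaches from about 0.4 to 0.9 m from the base axis. Payload 5.5 kg.
Tool frame: the origin (TCP) lies midway between the tips of the shut fingers; the grasp point (between the pads) lies 19 mm behind it (manip.grip_depth is the distance from the TCP to the grasp point, in m); z points along the fingers, y is the line along which they close (so a half turn about z gives the same grasp; the last joint's range is limited). The gripper opens to 92 mm and grips with 3 to 60 N. Pads are 19 mm wide; open, the fingers measure 130 mm over their backs; the gripper's body (75 mm by 190 mm) begins 47 mm behind the grasp point.
Start: joints at [1.505, 0.501, -0.427, 1.55, 0.221, 1.138, -0.21], TCP at [0.21, -0.615, 0.227] pointing down, gripper open.
Joint ranges: [-2.88, 2.88], [-0.31, 2.03], [-1.54, 1.56], [0.2, 2.42], [-1.41, 4.55], [0.19, 2.02], [-2.57, 2.57]. Speed limits (rad/s): [2.57, 2.57, 3.14, 3.14, 3.14, 3.14, 3.14].

## Interface

Orientations are given as a unit quaternion [x, y, z, w].
In Python, from bench import manip, effector, viewer gives the robot as it stands. Calls block until the motion is done:
- manip.move_pose(position, orientation): joint-space move of the TCP to a pose.
- manip.servo_line(position, ori=None, vel=0.15): straight line of the TCP; ori=None keeps the orientation; vel is the mean speed in m/s.
- manip.movej(angles): joint-space move.
- effector.open_jaws() and effector.close(f_grip=None): open the fingers fully, or close them until they stop; f_grip is the grip in N (None keeps the last).
- manip.sleep(seconds).
- manip.solve_ik(position, orientation): joint angles nearest the present ones, or None.
- viewer.get_image(name): name is "scene" or "side" or "wrist"; returns the picture (480x640x3 uint8, red, green, blue); there is no depth.
- viewer.get_calibration(name): a dict with "vfov" (degrees; the focal length in pixels is half the picture's height over the tangent of half this angle, whatever the lens; pixels are square), "cx", "cy" (the principal point, pixels), "eye" and "attitude" of the camera in the world. Camera axes: x right, y down, z forward; pixel columns grow to the right and rows downward; lengths in m; the calibration is good to about 2 mm. A picture is of the moment at which its call begins: read the wrist's pose just before it. get_calibration takes no time and is no camera call; for the wrist camera it gives the pose at the moment of the call.
A pose or a line that the arm cannot do raises manip.PlanningError and nothing moves.
- manip.hand_in(): hands the job in; it is judged then, once.
Readings, each from a call of its own:
- manip.current_clock(): time.
- manip.current_q(): joint angles.
- manip.current_joint_velocities(): joint speeds.
- manip.current_tau(): joint torques, N m.
- manip.current_tool_pos(): TCP position.
- manip.current_tcp_rot(): TCP orientation.
- manip.current_force(): force on the tool from outside, world axes, zero at the start.
- manip.current_wrist_torque(): the same for the moment, N m.
- manip.current_finger_gap(): finger opening in m.
- manip.current_gripper_force(): force on a finger pad.
Only numpy, scipy, OpenCV 4.12 (cv2) and the standard library are available. Lean on these libraries where they do the work, as an engineer would, in place of code of your own. Each camera call takes 0.05 s, during which the arm holds its last target. There are 200 camera calls.

## Working session

There is one attempt and no reset: what is moved stays moved. The work goes in short steps, each a Python script; the robot and the scene stay as the last script left them, time stands still between calls to the robot, and variables do not carry over. Pictures are saved under pics/ and viewed, at most 10 in all, crops included, and the job is handed in when it is done.

```bash
ls; mkdir -p pics; python3 - <<'E'
from bench import manip, effector, viewer
import cv2
for n in ("scene","side"):
    im=viewer.get_image(n); cv2.imwrite(f"pics/{n}0.png",im[:,:,::-1]); print(n,viewer.get_calibration(n))
print(manip.current_clock(),manip.current_tcp_rot(), manip.current_force())
E
```

```text
pics
scene {'vfov': 46.35054398531047, 'cx': 321.34619832845425, 'cy': 240.04013305507723, 'eye': array([1.17378302, 0.22575505, 0.81706125]), 'attitude': array([ 0.51250729,  0.76913505, -0.32244253, -0.20444651])}
side {'vfov': 55.78729908236203, 'cx': 323.1938528074859, 'cy': 239.3409835734591, 'eye': array([ 0.42507144, -0.6162022 ,  0.73997031]), 'attitude': array([ 0.93625604, -0.05894566,  0.01895794, -0.34581878])}
0.1 [ 9.86514709e-01  1.63670293e-01 -9.56346823e-05 -8.69240273e-04] [-0.15479568  0.73816209  0.28579528]
```

View pics/scene0.png

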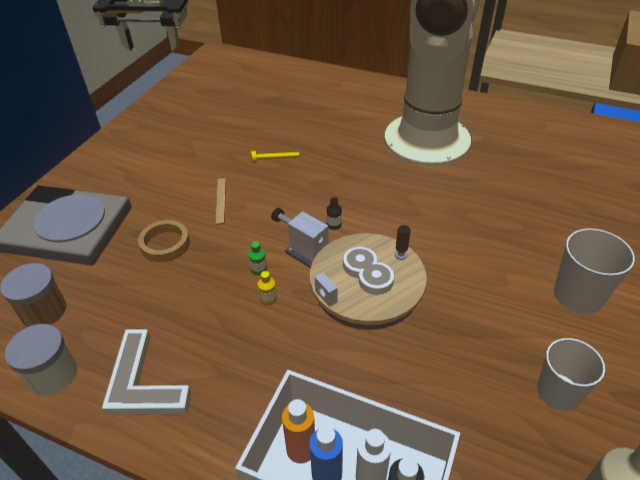

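View pics/side0.png

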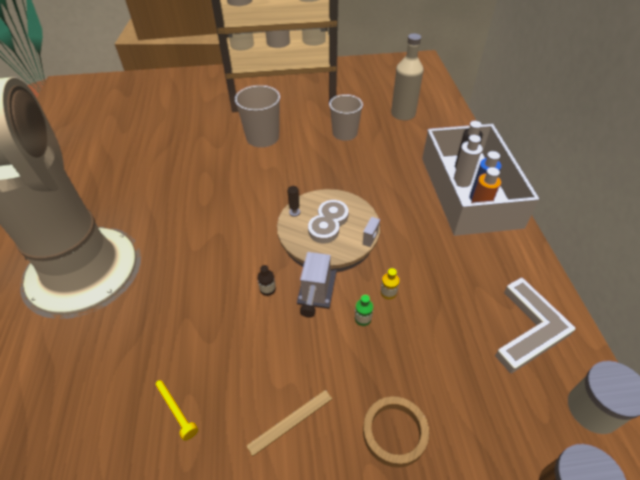

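The black-headed steel pin is in the guide: scene (278,215), side (308,309). The yellow pin-shaped object at scene (275,155) has the wrong colour. I'll confirm with one enlarged crop from each view in a single picture.

```bash
python3 - <<'E'
import cv2,numpy as np
a=cv2.imread("pics/scene0.png")[190:335,245:435]; b=cv2.imread("pics/side0.png")[175:330,250:405]
f=lambda c:cv2.resize(c,None,fx=4,fy=4,interpolation=cv2.INTER_CUBIC)
cv2.imwrite("pics/c1.png",f(a));cv2.imwrite("pics/c2.png",cv2.resize(b,None,fx=3.8,fy=3.8,interpolation=cv2.INTER_CUBIC))
E
```

```text
(no output)
```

View pics/c1.png

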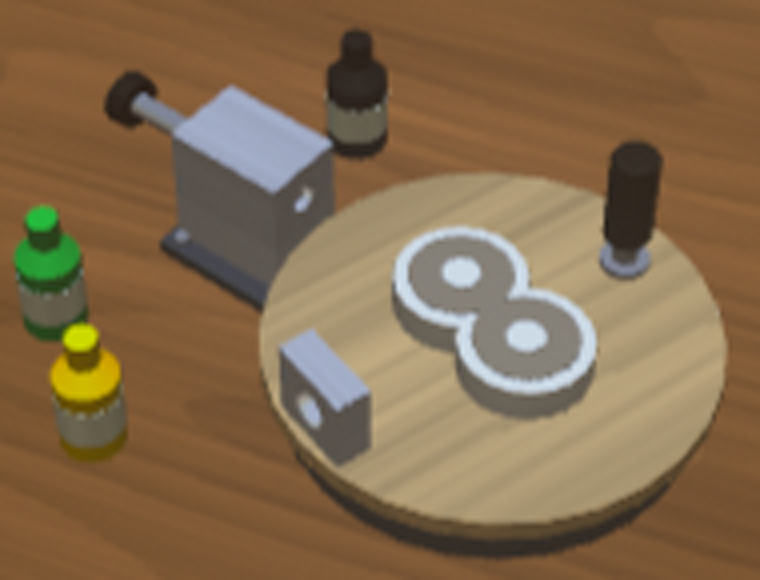

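View pics/c2.png

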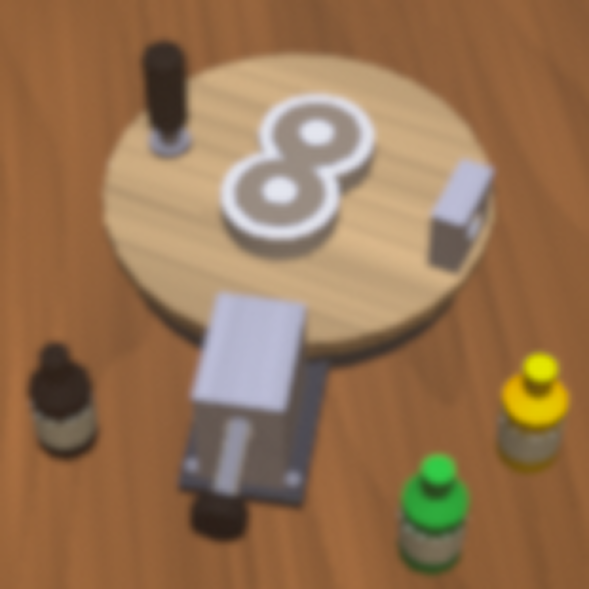

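Both crops confirm the target: black head and steel shank in the guide. In crop 1 the head is at (128,98), the crank top at (636,150), the lug at (325,395). The three bottles are clear of the pin's line. Next I turn these pixels into positions.

```bash
cat > h.py <<'E'
from bench import manip, effector, viewer
import numpy as np, cv2
from scipy.spatial.transform import Rotation as R
def ray(n,uv,z,cal=None):
    c=cal or viewer.get_calibration(n); f=240/np.tan(np.radians(c['vfov'])/2)
    uv=np.atleast_2d(uv).astype(float)
    d=np.c_[(uv[:,0]-c['cx'])/f,(uv[:,1]-c['cy'])/f,np.ones(len(uv))]@R.from_quat(c['attitude']).as_matrix().T
    return c['eye']+d*((z-c['eye'][2])/d[:,2])[:,None]
E
python3 - <<'E'
from h import *
from scipy.optimize import least_squares
np.set_printoptions(precision=4,suppress=True)
S=lambda p:np.array(p)/4+[245,190]; D=lambda p:np.array(p)/3.8+[250,175]
P=lambda s,d,z:(ray("scene",S(s),z),ray("side",D(d),z))
ga,gb=P([(232,87),(175,130),(277,192),(332,147)],[(195,400),(287,410),(305,305),(217,293)],.078)
ca,cb=P([(636,150)],[(163,48)],.108)
la,lb=P([(280,347),(314,330),(371,392),(338,411)],[(470,160),(492,168),(462,217),(432,208)],.078)
ea,eb=P([(260,340),(480,173),(727,350),(500,525)],[(103,195),(300,53),(493,210)],.038)
pa,pb=P([(125,97)],[(218,517)],.058)
ba,bb=P([(357,38),(42,214),(80,332)],[(55,353),(438,467),(541,366)],.070)
for n,g,c,l,e,p,b in(("sc",ga,ca,la,ea,pa,ba),("sd",gb,cb,lb,eb,pb,bb)):
    ax=least_squares(lambda x:np.hypot(*(e[:,:2]-x).T)-.108,e[:,:2].mean(0)).x
    o=(g[0]+g[1])/2; i=(g[2]+g[3])/2
    lm=l.mean(0)
    print(n,"axis",ax,"outer",o[:2],"inner",i[:2],"guide dir",np.arctan2(*(o-i)[1::-1]),"axis->outer",np.arctan2(*(o[:2]-ax)[::-1]),np.hypot(*(o[:2]-ax)))
    print(" crank",c[0,:2],np.hypot(*(c[0,:2]-ax)),"lug",lm[:2],np.hypot(*(lm[:2]-ax)),"lugang",np.arctan2(*(lm[:2]-ax)[::-1]),np.arctan2(*(lm-c[0])[1::-1]),"head",p[0,:2])
    print(b[:,:2])
E
```

```text
sc axis [0.5135 0.0254] outer [ 0.4616 -0.1434] inner [ 0.4821 -0.0814] guide dir -1.8907159976958807 axis->outer -1.8693196918818629 0.17656664870828193
 crank [0.442  0.0659] 0.08218821370582789 lug [ 0.5928 -0.0246] 0.09374722283901586 lugang -0.5618402501559329 -0.5400073809838878 head [ 0.4496 -0.1936]
[[ 0.3771 -0.0974]
 [ 0.5485 -0.1871]
 [ 0.6076 -0.1369]]
sd axis [0.5115 0.0194] outer [ 0.462  -0.1501] inner [ 0.4787 -0.0881] guide dir -1.8343931633379178 axis->outer -1.8552606335393957 0.17653844526227871
 crank [0.4445 0.0655] 0.08136717461824716 lug [ 0.5922 -0.0282] 0.09361320336734268 lugang -0.5329987003410221 -0.5651427751619295 head [ 0.4458 -0.1969]
[[ 0.3762 -0.1024]
 [ 0.5487 -0.1906]
 [ 0.6084 -0.1401]]
```

```bash
cat >> h.py <<'E'
AX=np.array([.5121,.0230]); G=-1.859; PHI0=np.pi-.553; PHI1=G+np.pi
def down(t):
    z=np.array([0,0,-1.]); y=np.array([np.cos(t),np.sin(t),0]); return R.from_matrix(np.c_[np.cross(y,z),y,z]).as_quat()
def pol(phi,r,z): return np.array([AX[0]+r*np.cos(phi),AX[1]+r*np.sin(phi),z])
E
python3 - <<'E'
from h import *
np.set_printoptions(precision=3,suppress=True)
best=None
for s in(1,-1):
    qs=[manip.solve_ik(pol(p,.08,.071),down(p+s*np.pi/2)) for p in np.linspace(PHI0,PHI1,4)]
    qs.append(manip.solve_ik(pol(G,.235,.05),down(G+s*np.pi/2)))
    print(s,*qs,sep="\n")
E
```

```text
1
[ 0.072  0.377 -0.32   2.162  0.198  0.629 -2.512]
[-0.719  0.452  0.569  2.122 -0.39   0.669 -2.445]
[ 0.685  0.924 -1.305  1.998  1.031  1.115  2.193]
[ 0.668  0.977 -1.306  1.917  1.056  1.166  1.794]
[ 0.969  0.569 -0.73   2.066  0.578  0.718 -0.422]
-1
[ 0.666  0.615 -1.066  2.145  0.757  0.826  0.138]
[ 0.598  0.661 -1.06   2.081  0.779  0.867 -0.342]
[ 0.478  0.643 -0.93   2.003  0.694  0.849 -0.699]
[ 0.414  0.653 -0.841  1.924  0.642  0.857 -1.056]
[-0.479  0.8    1.128  2.11  -0.975  0.9   -2.193]
```

```bash
python3 - <<'E'
from h import *
np.set_printoptions(precision=4,suppress=True)
o=lambda p:down(p-np.pi/2)
manip.move_pose(pol(PHI0,.08,.19),o(PHI0))
manip.servo_line(pol(PHI0,.08,.071),vel=.12)
print("down",manip.current_clock(),manip.current_force())
effector.close(f_grip=8)
p=manip.current_tool_pos(); print("grip",manip.current_clock(),manip.current_finger_gap(),p,manip.current_force())
N=8
for ph in np.linspace(PHI0,PHI1,N+1)[1:]:
    manip.servo_line(pol(ph,.08,.071),o(ph),vel=.08)
    print(manip.current_clock(),manip.current_force(),manip.current_finger_gap())
im=viewer.get_image("scene"); cv2.imwrite("pics/s2.png",cv2.resize(im[180:330,240:440,::-1],None,fx=4,fy=4,interpolation=cv2.INTER_CUBIC))
E
```

```text
down 3.7917 [-1.5153  0.8081 -0.5466]
grip 4.85 0.023761260212581178 [0.4441 0.0652 0.071 ] [ 0.2588  0.7437 -1.3545]
5.1667 [ 1.2169  1.4097 -2.5887] 0.02350045658764718
5.4833 [ 1.6516  0.8415 -3.1174] 0.023564656441607195
5.8 [ 2.0893  0.2773 -3.9939] 0.023823911409212303
6.1167 [ 0.8769 -0.7685 -3.5086] 0.023771861397781428
6.4333 [ 3.3486 -0.6828 -4.4666] 0.02374164145315014
6.75 [ 1.775  -0.9468 -4.2141] 0.023895477461398584
7.0667 [ 1.058  -2.2759 -4.7613] 0.023754343424444883
7.3833 [ 1.0461 -2.8903 -3.6454] 0.02359928047041317
```

View pics/s2.png

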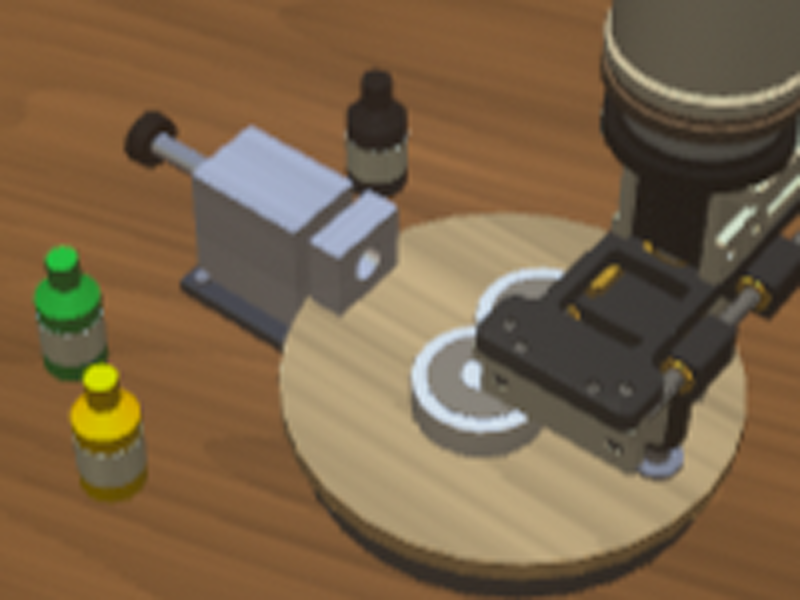

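Lug corners in the crop are about (311,240), (368,191), (341,259), (398,208). The guide's are (195,172), (251,127), (298,233), (352,187). They look roughly aligned, so I'll get a number with a subpixel corner fit.

```bash
python3 - <<'E'
from h import *
np.set_printoptions(precision=4,suppress=True)
C=lambda p:ray("scene",np.array(p)/4+[240,180],.078)[:,:2]
g=C([(195,172),(251,127),(298,233),(352,187)]); l=C([(311,240),(368,191),(341,259),(398,208)])
for a in(G,G-.03,G+.03):
    n=np.array([-np.sin(a),np.cos(a)]); print(a,(g-g.mean(0))@n,(l-g.mean(0))@n)
print(np.arctan2(*((g[0]+g[1]-g[2]-g[3])[::-1])),"lug dir",np.arctan2(*((l[2]-l[3])[::-1])),np.arctan2(*((g[0]-g[1])[::-1])),np.arctan2(*((g[2]-g[3])[::-1])))
im=viewer.get_image("side"); cv2.imwrite("pics/s3.png",cv2.resize(im[205:325,250:410,::-1],None,fx=5,fy=5,interpolation=cv2.INTER_CUBIC))
E
```

```text
-1.859 [ 0.0198 -0.0213  0.0207 -0.0192] [ 0.0204 -0.0218  0.0213 -0.0216]
-1.889 [ 0.0208 -0.0203  0.0197 -0.0201] [ 0.0192 -0.023   0.0195 -0.0233]
-1.829 [ 0.0188 -0.0223  0.0216 -0.0182] [ 0.0216 -0.0205  0.023  -0.0198]
-1.8819959560291493 lug dir -0.28117512482525836 -0.28893862380795987 -0.29198545533481224
```

View pics/s3.png

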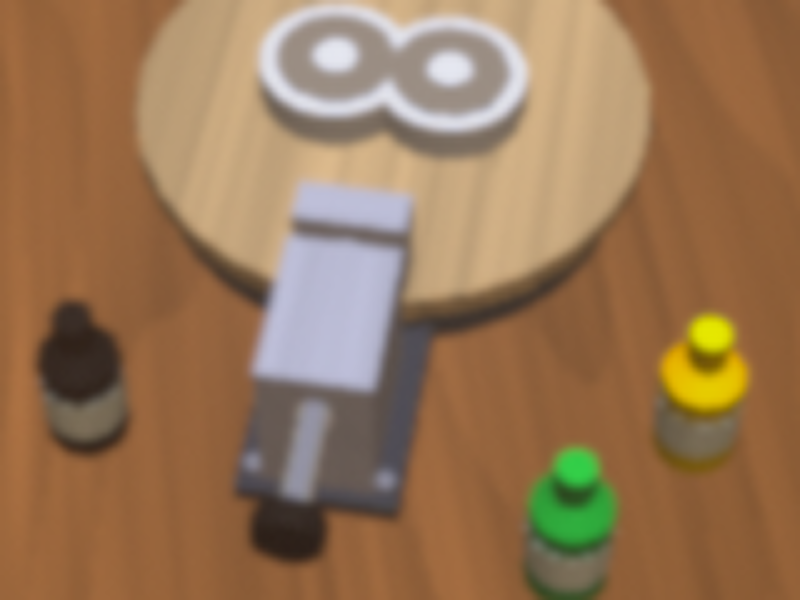

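Lug and guide agree to about 1 mm in both views, so I release and push the pin.

```bash
python3 - <<'E'
from h import *
np.set_printoptions(precision=3,suppress=True)
effector.open_jaws()
manip.servo_line(pol(PHI1,.08,.2),vel=.15)
q=down(G+np.pi/2)
manip.move_pose(pol(G,.265,.2),q)
effector.close(f_grip=20)
manip.servo_line(pol(G,.265,.046),vel=.15)
d=np.array([np.cos(G),np.sin(G),0]); F=[]
f0=manip.current_force()@d
print(manip.current_clock(),manip.current_finger_gap(),f0)
r=.265; t0=None
while r>.190:
    r-=.004 if r>.206 else .0015
    manip.servo_line(pol(G,r,.046),vel=.04)
    f=manip.current_force()@d-f0; F.append((r,round(float(f),1)))
    if f>12: break
print(F,manip.current_clock(),manip.current_tool_pos())
for n,b in(("scene",(240,180)),("side",(230,190))):
    im=viewer.get_image(n); cv2.imwrite(f"pics/p_{n}.png",cv2.resize(im[b[1]:b[1]+150,b[0]:b[0]+190,::-1],None,fx=4,fy=4,interpolation=cv2.INTER_CUBIC))
E
```

```text
13.575 0.0003318902798687696 0.3716056193851708
[(0.261, 0.3), (0.257, -0.8), (0.253, -0.8), (0.249, -0.7), (0.245, 0.2), (0.241, -0.8), (0.237, -0.6), (0.23299999999999998, 0.7), (0.22899999999999998, 0.1), (0.22499999999999998, -0.3), (0.22099999999999997, -0.8), (0.21699999999999997, -0.3), (0.21299999999999997, 0.3), (0.20899999999999996, -0.3), (0.20499999999999996, -0.8), (0.20349999999999996, 0.1), (0.20199999999999996, -0.7), (0.20049999999999996, -0.7), (0.19899999999999995, 3.6), (0.19749999999999995, 6.7), (0.19599999999999995, 11.0), (0.19449999999999995, 14.0)] 19.075 [ 0.455 -0.168  0.046]
```

Contact came at r≈0.199, where a fully home pin should stop. I'll back off and check.

```bash
python3 - <<'E'
from h import *
manip.servo_line(pol(G,.24,.046),vel=.08)
manip.servo_line(pol(G,.27,.22),vel=.2)
im=[viewer.get_image(n)[b[1]:b[1]+140,b[0]:b[0]+140,::-1] for n,b in(("scene",(255,190)),("side",(250,190)))]
cv2.imwrite("pics/fin.png",cv2.resize(np.hstack(im),(800,400),interpolation=cv2.INTER_CUBIC)); print(manip.current_clock())
E
```

```text
21.025
```

View pics/fin.png

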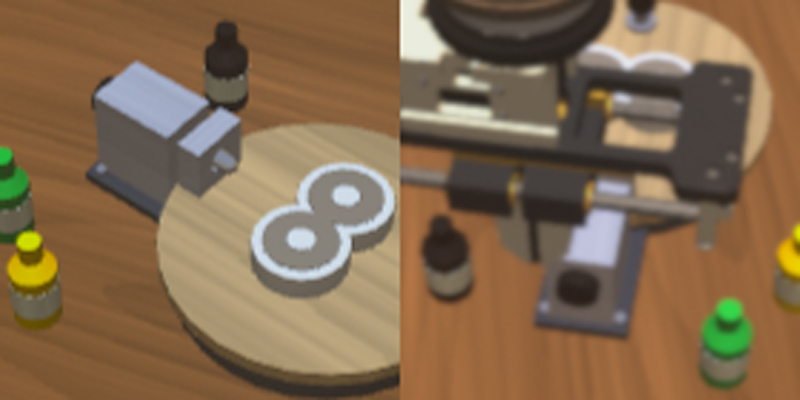

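The picture shows the pin's nose sticking out of the lug at (228,160), the head flush against the guide at (103,92) and (577,287), all three bottles upright and the gripper clear.

```bash
python3 -c "
from bench import manip
print(manip.hand_in())"
```

```text
the job is handed in; nothing more can be done
None
```

The job is handed in: the lug is lined up with the guide, the pin is through it with its head against the guide, and all three bottles are standing; about 21 s of the 51 s were used, and no verdict was returned.

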